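# Work the clamping wedge out of a gluing frame

## Task

The glue under the decorated wood slice has set, so take out the tight wooden wedge that stands in the gluing frame. Grip its upright end and work it loose with small side pulls along its gap, about 10 mm from the middle each way: to the robot's left, right, left and right again while it is still down in the gap. Then draw it up and out, lower it gently to the floor of the shallow plywood tray before letting go (it may stand or fall over there), and leave the spare wedge where it lies.

Things in the scene. Friction and masses are not known exactly. Their poses are not given: they have to be found in the camera images.
- wedge: pale wooden wedge upright in the frame's gap, thin end down: 110 mm high, 36 wide, 18 thick at the foot, 28 at the top; 70 g. Origin on its centre line 80 mm above the foot, where to grip; z up, y along its width and the gap. The upper 60 mm stand free. A sprung block squeezes it with about 20 N: it resists pulls with up to about 25 N, and is loose once raised some 15 mm, so grip firmly (40 N or more).
- frame: fixed frame: board 300 x 190 x 18 mm with, outwards, cheek, gap, block (both 110 mm wide, tops 68 mm above table), wood slice (170 mm across, top at 48 mm, small tree on it to 125 mm), end stop. Origin at table height under the gap's middle, where the wedge starts, foot on the board; x away from the robot (board -65 to +235 mm), y along the open-ended gap to the robot's left, z up.
- tray: fixed shallow open plywood tray, 220 x 220 mm outside, walls 6 mm thick and 35 mm high, floor 6 mm thick, empty; it stands to the left or to the right of the frame. Origin: centre of its underside, on the table; z up, x and y along its sides.
- spare: spare wedge of the same shape, lying loose on the table on the other side of the frame from the tray: leave it alone. Origin about 14 mm above the table, 30 mm from its thick end; x along its length. Other bystanders: a lidded jar 85 mm high, 72 mm across, and a silver tree 95 mm high on a wooden foot, both beyond the tray and the spare.
There are look-alikes about, which are no part of the job. Leave any orange or pink look-alike of the wedge alone.

How it is judged:
On the way, in this order (a step that is already met when the one before it is completed fails the run):
1. the wedge, held and still down in its gap, is pulled at least 6 mm to the robot's left of the gap's middle (and no more than 30 mm up) (y of wedge in the frame of frame above 0.006 m and z of wedge in the frame of frame below 0.128 m and contact force between the fingers and wedge above 0.5 N), for 0.05 s.
2. the wedge, held and still down in its gap, is pulled at least 6 mm to the right of the gap's middle (and no more than 30 mm up) (y of wedge in the frame of frame below -0.006 m and z of wedge in the frame of frame below 0.128 m and contact force between the fingers and wedge above 0.5 N), for 0.05 s.
3. the wedge, held and still down in its gap, is pulled at least 6 mm to the left again of the gap's middle (and no more than 30 mm up) (all of step 1), for 0.05 s.
4. the wedge, held and still down in its gap, is pulled at least 6 mm to the right again of the gap's middle (and no more than 30 mm up) (all of step 2), for 0.05 s.
5. the wedge, still held, is lowered into the tray: its origin within 100 mm of the tray's centre each way and less than 105 mm above the table (x of wedge in the frame of tray between -0.1 and 0.1 m and y of wedge in the frame of tray between -0.1 and 0.1 m and z of wedge in the frame of tray below 0.105 m and contact force between the fingers and wedge above 0.5 N), for 0.1 s.
At the end, for the whole second after the job is handed in: The wedge is in the tray, standing, leaning or lying: its origin within 100 mm of the tray's centre along each side and less than 105 mm above the table, let go and at rest (under 0.03 m/s) (x of wedge in the frame of tray between -0.1 and 0.1 m and y of wedge in the frame of tray between -0.1 and 0.1 m and z of wedge in the frame of tray below 0.105 m and linear speed of wedge below 0.03 m/s); the robot touches nothing.
It fails at once if the spare wedge is moved more than 20 mm (distance of spare from where it was at the start of the episode above 0.02 m).
It also fails if it takes over 48 s, if anything falls off the work surface, if the arm or the gripper's body presses on something with over 40 N, if the wrist force passes 120 N, or if a joint passes its speed limit or range.

## Robot

A 6-joint arm with a two-finger parallel gripper is mounted at the origin on the work surface. World frame = base frame: x ahead of the robot, y to its left, z up, the work surface at z = 0. Lengths are in m, angles in rad, forces in N, time in s.
With the tool pointing down it reaches from about 0.375 to 0.925 m from the base axis. Payload 5.7 kg.
Tool frame: the origin (TCP) lies on the front face of the gripper's body, between the roots of the fingers; the fingertips stand 80 mm ahead of it and the grasp point (between the pads) lies 61 mm ahead of it; z points along the fingers, y is the line along which they close (so a half turn about z gives the same grasp; the last joint's range is limited). The gripper opens to 88 mm and grips with 3 to 60 N. Pads are 20 mm wide; open, the fingers measure 115 mm over their backs; the gripper's body (75 mm by 178 mm) begins 61 mm behind the grasp point.
Start: joints at [-1.411, 0.359, 1.51, -0, 1.272, -0.115], TCP at [0.163, -0.577, 0.303] pointing down, gripper open.
Joint ranges: [-2.97, 2.97], [-1.01, 2.36], [0.21, 2.38], [-0.96, 4.11], [0.2, 2.71], [-2.98, 2.98]. Speed limits (rad/s): [2.39, 2.39, 3.14, 3.14, 3.14, 3.14].

## Interface

Orientations are given as a 3x3 rotation matrix whose columns are the frame's x, y, z axes.
In Python, from rig import bot, get_image, camera_info gives the robot as it stands.
- The arm moves only by the tool move_arm, never from a script. Its argument "deltas" is a list of rows, each an object of numbers: "rx", "ry", "rz": the turn, a rotation vector about the world's x, y, z scaled (see below); "tx", "ty", "tz": the shift along the world's x, y, z scaled (see below); "claw": the closure, from -1 (fully open) to 1 (shut), so that 0 is half open. In form: [{"rx": .., "ry": .., "rz": .., "tx": .., "ty": .., "tz": .., "claw": ..}, ...]. A call has 1 to 20 rows; each row shifts and turns the commanded pose from where the row before left it; what a row does not reach is not made up. The controller multiplies each number of a shift by 0.04 m and each number of a turn by pi/4 rad. A row lasts 1/10 s, in which the tool goes at most 50 mm and 8.59 degrees, less where a joint would pass 70% of its speed; a pose out of reach is approached as far as the arm can. A call with a number of a shift or a turn outside -1 to 1 is refused whole. A call with a gripper value outside its range is refused whole. The fingers move at their own pace and stop on an object; "newtons" is the grip in N (left out, the last holds). Time passes only in rows, so rows that do not move let the fingers close. It gives the time, the measured TCP pose, the force, the opening and the grip force at its end, in the units of the state.
- bot.get_state(): the state, without advancing time (a new reading comes with each control period).
- get_image(name): name is "side" or "top"; returns the picture (480x640x3 uint8, red, green, blue); there is no depth.
- camera_info(name): a dict with "fx", "fy", "cx", "cy" (pixels), "origin" and "orientation" of the camera in the world. Camera axes: x right, y down, z forward; pixel columns grow to the right and rows downward; lengths in m; the calibration is good to about 2 mm. A picture is of the moment at which its call begins. camera_info takes no time and is no camera call.
- bot.job_done(): hands the job in; it is judged then, once.
The state is a dict: "time": time; "joints": joint angles; "dq": joint speeds; "joint_efforts": joint torques, N m; "position": TCP position; "eef_rot": TCP orientation; "wrist_force": force on the tool from outside, world axes, zero at the start; "torque": the same for the moment, N m; "width": finger opening in m; "gripper_force": force on a finger pad.
Only numpy, scipy, OpenCV 4.12 (cv2) and the standard library are available. Lean on these libraries where they do the work, as an engineer would, in place of code of your own. Each camera call takes 0.05 s, during which the arm holds its last target. There are 200 camera calls.

## Working session

There is one attempt and no reset: what is moved stays moved. The work goes in short steps, Python scripts to look and compute and a tool call to move; the robot and the scene stay as the last step left them, time stands still between calls to the robot, and variables do not carry over. Pictures are saved under pics/ and viewed, at most 10 in all, crops included, and the job is handed in when it is done.

Besides the shell and the picture viewer there is one more tool, called after "Call:" by a JSON object that holds its "fn" and its "kwargs", one argument or row to a line. move_arm: Moves the arm, as the interface text tells. Shifts and turns lie within -1 to 1; 1 stands for 0.04 m of shift or pi/4 rad of turn. Its arguments: {"type":"object","properties":{"deltas":{"type":"array"},"newtons":{"type":"number"}},"required":["deltas"]}

```bash
mkdir -p pics; python3 - <<'E'
from rig import bot,get_image,camera_info
import cv2
for n in("side","top"):
    cv2.imwrite(f"pics/{n}0.png",get_image(n)[:,:,::-1]); print(camera_info(n))
s=bot.get_state(); print(s["time"],s["position"],s["eef_rot"],s["width"])
E
```

```text
{'fx': 511.6197079954153, 'fy': 511.6197079954153, 'cx': 319.2795254753796, 'cy': 242.62913943923118, 'origin': array([ 0.34794388, -0.63166071,  0.76413137]), 'orientation': array([[ 0.98109984, -0.14255286,  0.13085027],
       [-0.19343557, -0.70477841,  0.68254676],
       [-0.00507855, -0.69495761, -0.71903277]])}
{'fx': 485.47008670763324, 'fy': 485.47008670763324, 'cx': 321.4437228978436, 'cy': 240.96720138387482, 'origin': array([0.34928125, 0.00831202, 1.20950197]), 'orientation': array([[ 0.0178491 , -0.9956464 ,  0.0914858 ],
       [-0.99978933, -0.01870075, -0.00846028],
       [ 0.0101343 , -0.09131552, -0.99577044]])}
0.1 [ 0.16271209 -0.57700876  0.30189722] [[ 9.62483870e-01  2.71338752e-01 -2.84426341e-04]
 [ 2.71338851e-01 -9.62482522e-01  1.61953712e-03]
 [ 1.65687800e-04 -1.63595427e-03 -9.99998648e-01]] 0.08772763675310234
```

View pics/top0.png

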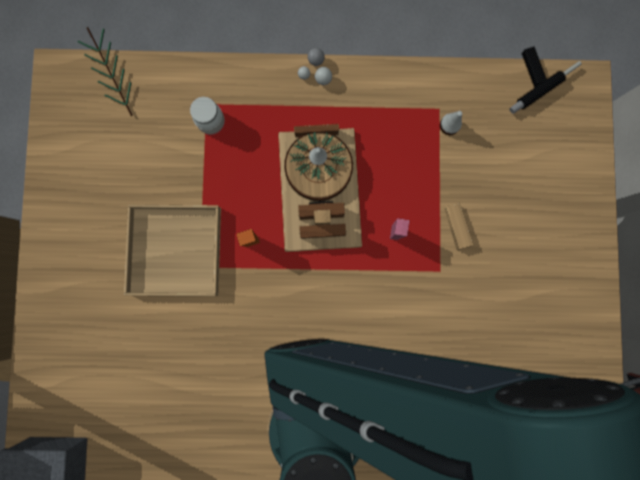

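View pics/side0.png

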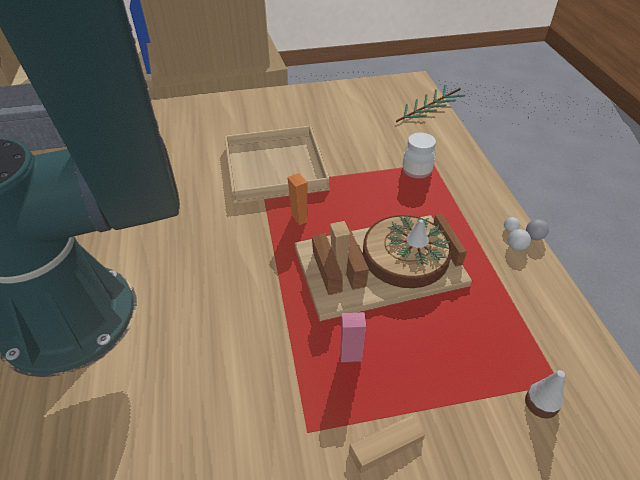

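The top view shows the tray on the left (about 127–219, 205–297) and the wedge top near (322,215). An orange look-alike stands at (247,238), between frame and tray, and a pink one at (400,229). The spare is at (460,227). I'll zoom in on the frame in both views.

```bash
python3 - <<'E'
import cv2,numpy as np
a=cv2.imread("pics/top0.png")[120:260,225:415]; b=cv2.imread("pics/side0.png")[170:330,280:480]
f=lambda i:cv2.resize(i,(i.shape[1]*4,i.shape[0]*4)[:2],interpolation=cv2.INTER_CUBIC)
cv2.imwrite("pics/ct.png",f(a)); cv2.imwrite("pics/cs.png",cv2.resize(b,None,fx=3.5,fy=3.5,interpolation=cv2.INTER_CUBIC))
E
```

```text
(no output)
```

View pics/ct.png

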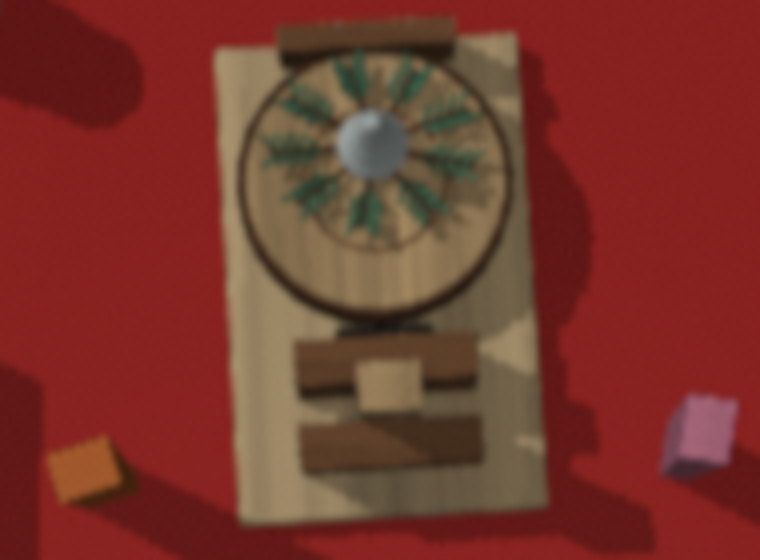

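View pics/cs.png

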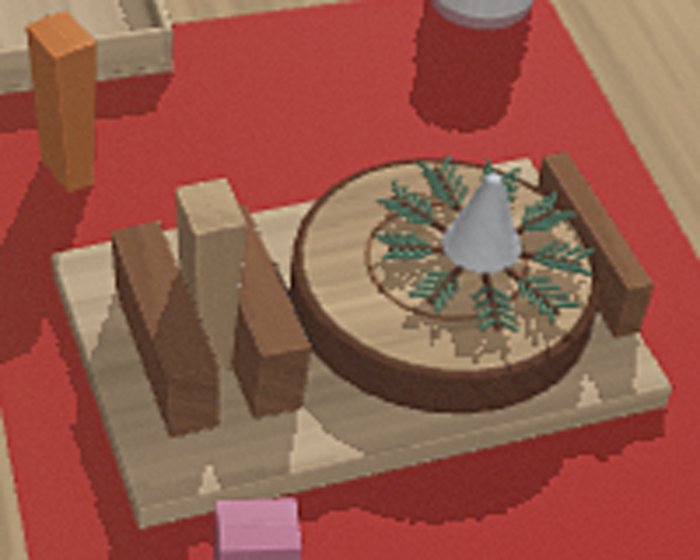

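The zoomed crops show the wedge top, board and cheek corners clearly. I'll back-project them at their known heights and compare the results with the given sizes.

```bash
cat > h.py <<'E'
import numpy as np
from rig import camera_info
def bp(cam,pts,z,s=1,off=(0,0)):
    c=camera_info(cam); p=(np.array(pts,float)+.5)/s-.5+off
    d=np.c_[(p[:,0]-c["cx"])/c["fx"],(p[:,1]-c["cy"])/c["fy"],np.ones(len(p))]@c["orientation"].T
    return c["origin"][:2]+d[:,:2]*((z-c["origin"][2])/d[:,2])[:,None]
E
python3 - <<'E'
from h import *
np.set_printoptions(precision=4,suppress=True)
def show(n,P):
    e=np.diff(np.vstack([P,P[:1]]),axis=0)
    print(n,"centre",P.mean(0),"sides",np.linalg.norm(e,axis=1),"dir",np.degrees(np.arctan2(e[:,1],e[:,0])))
T=dict(s=4,off=(225,120)); S=dict(s=3.5,off=(280,170))
show("wedge top",bp("top",[(355,362),(420,360),(424,412),(358,414)],.128,**T))
show("wedge side",bp("side",[(178,192),(226,180),(245,222),(195,238)],.128,**S))
B=bp("top",[(215,47),(516,34),(548,506),(240,524)],.018,**T); show("board",B)
B2=bp("side",[(53,256),(668,388),(140,517)],.018,**S);print(B2, B)
show("cheek",bp("top",[(300,425),(480,418),(483,460),(303,472)],.068,**T))
show("tray top",bp("top",[(127,206),(219,206),(218,297),(126,296)],.035))
show("tray side",bp("side",[(227,134),(309,127),(328,178),(233,194)],.035))
show("orange",bp("top",[(47,452),(108,437),(125,490),(62,506)],.11,**T))
show("pink",bp("top",[(690,394),(738,402),(722,465),(677,457)],.11,**T))
E
```

```text
wedge top centre [ 0.5042 -0.001 ] sides [0.0366 0.0296 0.0371 0.0295] dir [ -87.1062 -174.7089   92.8467    4.3784]
wedge side centre [ 0.5061 -0.002 ] sides [0.0263 0.0318 0.0277 0.034 ] dir [   8.2811  -85.6359 -167.4044   92.399 ]
board centre [0.5901 0.0052] sides [0.1896 0.2989 0.1899 0.3011] dir [ -86.2504 -175.5392   94.4206    4.4092]
[[ 0.4349  0.086 ]
 [ 0.7445 -0.0776]
 [ 0.4486 -0.1047]] [[ 0.7334  0.1114]
 [ 0.7458 -0.0778]
 [ 0.4478 -0.1011]
 [ 0.4332  0.0883]]
cheek centre [ 0.4789 -0.0035] sides [0.1067 0.0251 0.1066 0.028 ] dir [ -86.6618 -175.1678   94.9148    4.8824]
tray top centre [0.4264 0.3578] sides [0.2236 0.2207 0.2199 0.2179] dir [ -88.8815 -178.497    90.3892    2.4825]
tray side centre [0.4313 0.3602] sides [0.2065 0.2103 0.2151 0.2336] dir [  -2.9341  -88.5831 -176.5967   89.1915]
orange centre [0.4552 0.1705] sides [0.0356 0.0319 0.0367 0.0321] dir [ -74.9495 -160.6379  105.4373   17.2885]
pink centre [ 0.4858 -0.1829] sides [0.0278 0.0375 0.026  0.0371] dir [-98.4473 165.9765  80.9388 -11.337 ]
```

The sizes agree: board 190×300, wedge top about 36×29, tray 220×220.
- **Frame:** yaw about 4.4°, origin and wedge at about (0.505, -0.0015).
- **Tray:** centre at about (0.428, 0.359).

I'll grip with the fingers closing along the gap, and move above the wedge first.

Call:
{"fn": "move_arm", "kwargs": {
  "deltas": [
    {"rx":0,"ry":0,"rz":-0.0157,"tx":0.535,"ty":0.9,"tz":0,"claw":-1},
    {"rx":0,"ry":0,"rz":-0.0157,"tx":0.535,"ty":0.9,"tz":0,"claw":-1},
    {"rx":0,"ry":0,"rz":-0.0157,"tx":0.535,"ty":0.9,"tz":0,"claw":-1},
    {"rx":0,"ry":0,"rz":-0.0157,"tx":0.535,"ty":0.9,"tz":0,"claw":-1},
    {"rx":0,"ry":0,"rz":-0.0157,"tx":0.535,"ty":0.9,"tz":0,"claw":-1},
    {"rx":0,"ry":0,"rz":-0.0157,"tx":0.535,"ty":0.9,"tz":0,"claw":-1},
    {"rx":0,"ry":0,"rz":-0.0157,"tx":0.535,"ty":0.9,"tz":0,"claw":-1},
    {"rx":0,"ry":0,"rz":-0.0157,"tx":0.535,"ty":0.9,"tz":0,"claw":-1},
    {"rx":0,"ry":0,"rz":-0.0157,"tx":0.535,"ty":0.9,"tz":0,"claw":-1},
    {"rx":0,"ry":0,"rz":-0.0157,"tx":0.535,"ty":0.9,"tz":0,"claw":-1},
    {"rx":0,"ry":0,"rz":-0.0157,"tx":0.535,"ty":0.9,"tz":0,"claw":-1},
    {"rx":0,"ry":0,"rz":-0.0157,"tx":0.535,"ty":0.9,"tz":0,"claw":-1},
    {"rx":0,"ry":0,"rz":-0.0157,"tx":0.535,"ty":0.9,"tz":0,"claw":-1},
    {"rx":0,"ry":0,"rz":-0.0157,"tx":0.535,"ty":0.9,"tz":0,"claw":-1},
    {"rx":0,"ry":0,"rz":-0.0157,"tx":0.535,"ty":0.9,"tz":0,"claw":-1},
    {"rx":0,"ry":0,"rz":-0.0157,"tx":0.535,"ty":0.9,"tz":0,"claw":-1},
    {"rx":0,"ry":0,"rz":0,"tx":0,"ty":0,"tz":0,"claw":-1},
    {"rx":0,"ry":0,"rz":0,"tx":0,"ty":0,"tz":0,"claw":-1},
    {"rx":0,"ry":0,"rz":0,"tx":0,"ty":0,"tz":0,"claw":-1}
  ],
  "newtons": 50
}}

```text
time: 2.0
position: [0.5044, -0.0021, 0.3023]
eef_rot: [[0.997, 0.077, -0.001], [0.077, -0.997, -0.0], [-0.001, 0.0, -1.0]]
wrist_force: [0.3, 1.0, -0.4]
width: 0.0875
gripper_force: 0.0
```

Call:
{"fn": "move_arm", "kwargs": {
  "deltas": [
    {"rx":0,"ry":0,"rz":0,"tx":0.015,"ty":0.015,"tz":-0.5,"claw":-1},
    {"rx":0,"ry":0,"rz":0,"tx":0,"ty":0,"tz":-0.5,"claw":-1},
    {"rx":0,"ry":0,"rz":0,"tx":0,"ty":0,"tz":-0.5,"claw":-1},
    {"rx":0,"ry":0,"rz":0,"tx":0,"ty":0,"tz":-0.5,"claw":-1},
    {"rx":0,"ry":0,"rz":0,"tx":0,"ty":0,"tz":-0.4,"claw":-1},
    {"rx":0,"ry":0,"rz":0,"tx":0,"ty":0,"tz":-0.4,"claw":-1},
    {"rx":0,"ry":0,"rz":0,"tx":0,"ty":0,"tz":-0.3,"claw":-1},
    {"rx":0,"ry":0,"rz":0,"tx":0,"ty":0,"tz":-0.3,"claw":-1},
    {"rx":0,"ry":0,"rz":0,"tx":0,"ty":0,"tz":-0.18,"claw":-1},
    {"rx":0,"ry":0,"rz":0,"tx":0,"ty":0,"tz":0,"claw":-1},
    {"rx":0,"ry":0,"rz":0,"tx":0,"ty":0,"tz":0,"claw":-1}
  ],
  "newtons": 55
}}

```text
time: 3.1
position: [0.506, -0.001, 0.1596]
eef_rot: [[0.997, 0.077, 0.0], [0.077, -0.997, 0.0], [0.0, -0.0, -1.0]]
wrist_force: [0.3, -0.2, -0.5]
width: 0.0878
gripper_force: 0.0
```

```bash
python3 - <<'E'
from rig import get_image
import cv2
cv2.imwrite("pics/s1.png",cv2.resize(get_image("side")[120:340,220:520,::-1],None,fx=2.5,fy=2.5,interpolation=cv2.INTER_CUBIC))
E
```

```text
(no output)
```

View pics/s1.png

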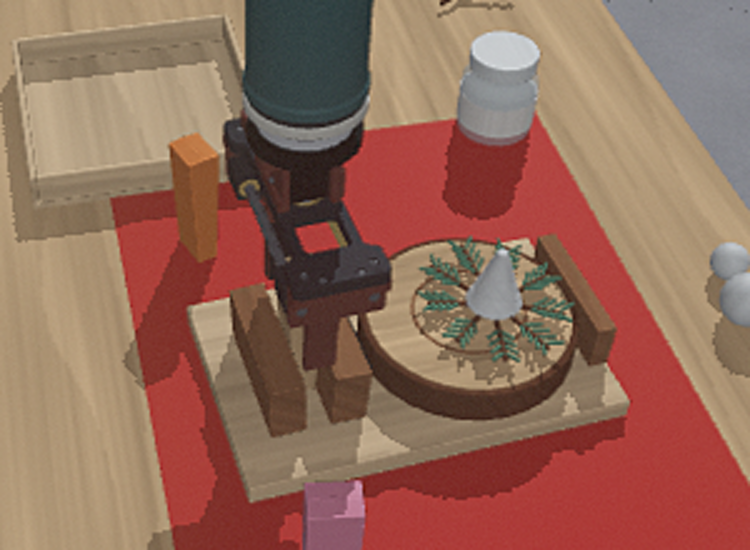

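The gripper straddles the wedge: the near finger, at about (318,340) in the crop, lines up with the gap and is clear of the cheek, block and tree. Closing now.

Call:
{"fn": "move_arm", "kwargs": {
  "deltas": [
    {"rx":0,"ry":0,"rz":0,"tx":0,"ty":0,"tz":0,"claw":1},
    {"rx":0,"ry":0,"rz":0,"tx":0,"ty":0,"tz":0,"claw":1},
    {"rx":0,"ry":0,"rz":0,"tx":0,"ty":0,"tz":0,"claw":1},
    {"rx":0,"ry":0,"rz":0,"tx":0,"ty":0,"tz":0,"claw":1},
    {"rx":0,"ry":0,"rz":0,"tx":0,"ty":0,"tz":0,"claw":1},
    {"rx":0,"ry":0,"rz":0,"tx":0,"ty":0,"tz":0,"claw":1},
    {"rx":0,"ry":0,"rz":0,"tx":0,"ty":0,"tz":0,"claw":1},
    {"rx":0,"ry":0,"rz":0,"tx":0,"ty":0,"tz":0,"claw":1}
  ],
  "newtons": 55
}}

```text
time: 3.95
position: [0.5059, -0.0015, 0.1596]
eef_rot: [[0.997, 0.078, 0.0], [0.078, -0.997, -0.001], [0.0, 0.001, -1.0]]
wrist_force: [-1.6, -3.9, 2.1]
width: 0.0357
gripper_force: 55.0
```

Gripped at 36 mm with 55 N. Pulling left by about 11 mm along the gap.

Call:
{"fn": "move_arm", "kwargs": {
  "deltas": [
    {"rx":0,"ry":0,"rz":0,"tx":-0.004,"ty":0.055,"tz":0,"claw":1},
    {"rx":0,"ry":0,"rz":0,"tx":-0.004,"ty":0.055,"tz":0,"claw":1},
    {"rx":0,"ry":0,"rz":0,"tx":-0.004,"ty":0.055,"tz":0,"claw":1},
    {"rx":0,"ry":0,"rz":0,"tx":-0.004,"ty":0.055,"tz":0,"claw":1},
    {"rx":0,"ry":0,"rz":0,"tx":-0.004,"ty":0.055,"tz":0,"claw":1},
    {"rx":0,"ry":0,"rz":0,"tx":0,"ty":0,"tz":0,"claw":1},
    {"rx":0,"ry":0,"rz":0,"tx":0,"ty":0,"tz":0,"claw":1},
    {"rx":0,"ry":0,"rz":0,"tx":0,"ty":0,"tz":0,"claw":1}
  ],
  "newtons": 55
}}

```text
time: 4.75
position: [0.5053, 0.0071, 0.1597]
eef_rot: [[0.997, 0.079, 0.0], [0.079, -0.997, -0.006], [-0.0, 0.006, -1.0]]
wrist_force: [-2.1, -15.9, 2.1]
width: 0.0361
gripper_force: 55.0
```

Call:
{"fn": "move_arm", "kwargs": {
  "deltas": [
    {"rx":0,"ry":0,"rz":0,"tx":-0.004,"ty":0.05,"tz":0,"claw":1},
    {"rx":0,"ry":0,"rz":0,"tx":0,"ty":0,"tz":0,"claw":1},
    {"rx":0,"ry":0,"rz":0,"tx":0,"ty":0,"tz":0,"claw":1}
  ]
}}

```text
time: 5.05
position: [0.5051, 0.009, 0.1597]
eef_rot: [[0.997, 0.079, 0.0], [0.079, -0.997, -0.006], [-0.0, 0.006, -1.0]]
wrist_force: [-1.3, -17.3, 2.3]
width: 0.036
gripper_force: 55.0
```

```bash
python3 - <<'E'
from rig import get_image
import cv2
a=cv2.resize(get_image("side")[180:310,290:410,::-1],None,fx=4,fy=4,interpolation=cv2.INTER_CUBIC)
cv2.imwrite("pics/s2.png",a)
E
```

```text
(no output)
```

View pics/s2.png

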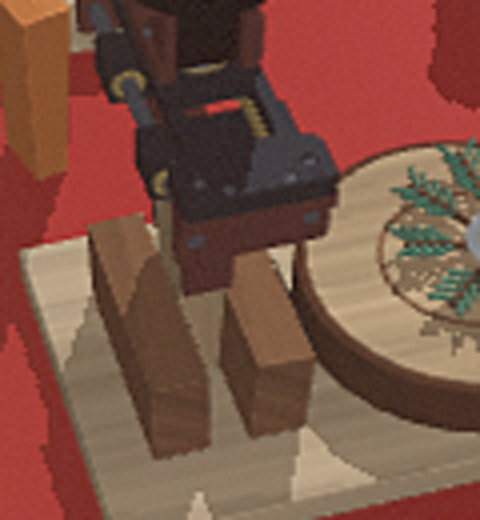

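The wedge has come along with the fingers and is still down in the gap, about 10.5 mm left of the middle (fingers at about (205,260)). Now right.

Call:
{"fn": "move_arm", "kwargs": {
  "deltas": [
    {"rx":0,"ry":0,"rz":0,"tx":0.005,"ty":-0.065,"tz":0,"claw":1},
    {"rx":0,"ry":0,"rz":0,"tx":0.005,"ty":-0.065,"tz":0,"claw":1},
    {"rx":0,"ry":0,"rz":0,"tx":0.005,"ty":-0.065,"tz":0,"claw":1},
    {"rx":0,"ry":0,"rz":0,"tx":0.005,"ty":-0.065,"tz":0,"claw":1},
    {"rx":0,"ry":0,"rz":0,"tx":0.005,"ty":-0.065,"tz":0,"claw":1},
    {"rx":0,"ry":0,"rz":0,"tx":0.005,"ty":-0.065,"tz":0,"claw":1},
    {"rx":0,"ry":0,"rz":0,"tx":0.005,"ty":-0.065,"tz":0,"claw":1},
    {"rx":0,"ry":0,"rz":0,"tx":0.005,"ty":-0.065,"tz":0,"claw":1},
    {"rx":0,"ry":0,"rz":0,"tx":0.005,"ty":-0.065,"tz":0,"claw":1},
    {"rx":0,"ry":0,"rz":0,"tx":0.005,"ty":-0.065,"tz":0,"claw":1},
    {"rx":0,"ry":0,"rz":0,"tx":0,"ty":0,"tz":0,"claw":1},
    {"rx":0,"ry":0,"rz":0,"tx":0,"ty":0,"tz":0,"claw":1},
    {"rx":0,"ry":0,"rz":0,"tx":0,"ty":0,"tz":0,"claw":1}
  ]
}}

```text
time: 6.4
position: [0.5064, -0.0091, 0.1596]
eef_rot: [[0.997, 0.074, -0.001], [0.074, -0.997, 0.009], [0.0, -0.009, -1.0]]
wrist_force: [0.1, 20.6, 7.9]
width: 0.0355
gripper_force: 55.0
```

Only about 7.5 mm to the right, so I'll add a little.

Call:
{"fn": "move_arm", "kwargs": {
  "deltas": [
    {"rx":0,"ry":0,"rz":0,"tx":0.006,"ty":-0.075,"tz":0,"claw":1},
    {"rx":0,"ry":0,"rz":0,"tx":0,"ty":0,"tz":0,"claw":1},
    {"rx":0,"ry":0,"rz":0,"tx":0,"ty":0,"tz":0,"claw":1}
  ]
}}

```text
time: 6.7
position: [0.5066, -0.012, 0.1596]
eef_rot: [[0.997, 0.074, -0.001], [0.074, -0.997, 0.009], [0.0, -0.01, -1.0]]
wrist_force: [-0.0, 21.6, 9.2]
width: 0.0361
gripper_force: 55.0
```

Call:
{"fn": "move_arm", "kwargs": {
  "deltas": [
    {"rx":0,"ry":0,"rz":0,"tx":-0.005,"ty":0.068,"tz":0,"claw":1},
    {"rx":0,"ry":0,"rz":0,"tx":-0.005,"ty":0.068,"tz":0,"claw":1},
    {"rx":0,"ry":0,"rz":0,"tx":-0.005,"ty":0.068,"tz":0,"claw":1},
    {"rx":0,"ry":0,"rz":0,"tx":-0.005,"ty":0.068,"tz":0,"claw":1},
    {"rx":0,"ry":0,"rz":0,"tx":-0.005,"ty":0.068,"tz":0,"claw":1},
    {"rx":0,"ry":0,"rz":0,"tx":-0.005,"ty":0.068,"tz":0,"claw":1},
    {"rx":0,"ry":0,"rz":0,"tx":-0.005,"ty":0.068,"tz":0,"claw":1},
    {"rx":0,"ry":0,"rz":0,"tx":-0.005,"ty":0.068,"tz":0,"claw":1},
    {"rx":0,"ry":0,"rz":0,"tx":-0.005,"ty":0.068,"tz":0,"claw":1},
    {"rx":0,"ry":0,"rz":0,"tx":-0.005,"ty":0.068,"tz":0,"claw":1},
    {"rx":0,"ry":0,"rz":0,"tx":0,"ty":0,"tz":0,"claw":1},
    {"rx":0,"ry":0,"rz":0,"tx":0,"ty":0,"tz":0,"claw":1},
    {"rx":0,"ry":0,"rz":0,"tx":0,"ty":0,"tz":0,"claw":1}
  ]
}}

```text
time: 8.0
position: [0.5053, 0.0067, 0.1597]
eef_rot: [[0.997, 0.08, 0.0], [0.08, -0.997, -0.007], [-0.0, 0.007, -1.0]]
wrist_force: [-3.1, -18.5, 4.1]
width: 0.0358
gripper_force: 55.0
```

Add 3 mm more left and hold.

Call:
{"fn": "move_arm", "kwargs": {
  "deltas": [
    {"rx":0,"ry":0,"rz":0,"tx":-0.006,"ty":0.075,"tz":0,"claw":1},
    {"rx":0,"ry":0,"rz":0,"tx":0,"ty":0,"tz":0,"claw":1},
    {"rx":0,"ry":0,"rz":0,"tx":0,"ty":0,"tz":0,"claw":1}
  ]
}}

```text
time: 8.3
position: [0.5051, 0.0096, 0.1597]
eef_rot: [[0.997, 0.08, 0.0], [0.08, -0.997, -0.007], [-0.0, 0.007, -1.0]]
wrist_force: [-2.4, -18.6, 4.4]
width: 0.0357
gripper_force: 55.0
```

Call:
{"fn": "move_arm", "kwargs": {
  "deltas": [
    {"rx":0,"ry":0,"rz":0,"tx":0.005,"ty":-0.068,"tz":0,"claw":1},
    {"rx":0,"ry":0,"rz":0,"tx":0.005,"ty":-0.068,"tz":0,"claw":1},
    {"rx":0,"ry":0,"rz":0,"tx":0.005,"ty":-0.068,"tz":0,"claw":1},
    {"rx":0,"ry":0,"rz":0,"tx":0.005,"ty":-0.068,"tz":0,"claw":1},
    {"rx":0,"ry":0,"rz":0,"tx":0.005,"ty":-0.068,"tz":0,"claw":1},
    {"rx":0,"ry":0,"rz":0,"tx":0.005,"ty":-0.068,"tz":0,"claw":1},
    {"rx":0,"ry":0,"rz":0,"tx":0.005,"ty":-0.068,"tz":0,"claw":1},
    {"rx":0,"ry":0,"rz":0,"tx":0.005,"ty":-0.068,"tz":0,"claw":1},
    {"rx":0,"ry":0,"rz":0,"tx":0.005,"ty":-0.068,"tz":0,"claw":1},
    {"rx":0,"ry":0,"rz":0,"tx":0.005,"ty":-0.068,"tz":0,"claw":1},
    {"rx":0,"ry":0,"rz":0,"tx":0,"ty":0,"tz":0,"claw":1},
    {"rx":0,"ry":0,"rz":0,"tx":0,"ty":0,"tz":0,"claw":1},
    {"rx":0,"ry":0,"rz":0,"tx":0,"ty":0,"tz":0,"claw":1}
  ]
}}

```text
time: 9.6
position: [0.5064, -0.0093, 0.1596]
eef_rot: [[0.997, 0.074, -0.001], [0.074, -0.997, 0.009], [0.0, -0.009, -1.0]]
wrist_force: [-0.4, 21.3, 9.3]
width: 0.0356
gripper_force: 55.0
```

Call:
{"fn": "move_arm", "kwargs": {
  "deltas": [
    {"rx":0,"ry":0,"rz":0,"tx":0.006,"ty":-0.075,"tz":0,"claw":1},
    {"rx":0,"ry":0,"rz":0,"tx":0,"ty":0,"tz":0,"claw":1},
    {"rx":0,"ry":0,"rz":0,"tx":0,"ty":0,"tz":0,"claw":1}
  ]
}}

```text
time: 9.9
position: [0.5066, -0.0123, 0.1596]
eef_rot: [[0.997, 0.074, -0.001], [0.074, -0.997, 0.009], [0.0, -0.009, -1.0]]
wrist_force: [0.3, 21.3, 8.2]
width: 0.0358
gripper_force: 55.0
```

```bash
python3 - <<'E'
from rig import get_image
import cv2
a=cv2.resize(get_image("side")[180:310,290:410,::-1],None,fx=4,fy=4,interpolation=cv2.INTER_CUBIC)
cv2.imwrite("pics/s3.png",a)
E
```

```text
(no output)
```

View pics/s3.png

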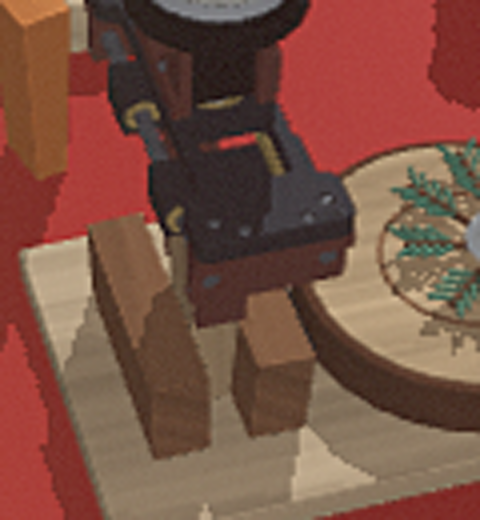

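The wedge is held and has shifted right with the fingers (wedge seen at about (220,350), still between the cheek and block). Drawing it up slowly.

Call:
{"fn": "move_arm", "kwargs": {
  "deltas": [
    {"rx":0,"ry":0,"rz":0,"tx":0,"ty":0.06,"tz":0.05,"claw":1},
    {"rx":0,"ry":0,"rz":0,"tx":0,"ty":0,"tz":0.06,"claw":1},
    {"rx":0,"ry":0,"rz":0,"tx":0,"ty":0,"tz":0.06,"claw":1},
    {"rx":0,"ry":0,"rz":0,"tx":0,"ty":0,"tz":0.06,"claw":1},
    {"rx":0,"ry":0,"rz":0,"tx":0,"ty":0,"tz":0.06,"claw":1},
    {"rx":0,"ry":0,"rz":0,"tx":0,"ty":0,"tz":0.06,"claw":1},
    {"rx":0,"ry":0,"rz":0,"tx":0,"ty":0,"tz":0.06,"claw":1},
    {"rx":0,"ry":0,"rz":0,"tx":0,"ty":0,"tz":0.06,"claw":1},
    {"rx":0,"ry":0,"rz":0,"tx":0,"ty":0,"tz":0.06,"claw":1},
    {"rx":0,"ry":0,"rz":0,"tx":0,"ty":0,"tz":0.06,"claw":1},
    {"rx":0,"ry":0,"rz":0,"tx":0,"ty":0,"tz":0.06,"claw":1},
    {"rx":0,"ry":0,"rz":0,"tx":0,"ty":0,"tz":0.06,"claw":1},
    {"rx":0,"ry":0,"rz":0,"tx":0,"ty":0,"tz":0,"claw":1}
  ]
}}

```text
time: 11.25
position: [0.5066, -0.0145, 0.1884]
eef_rot: [[0.997, 0.077, -0.001], [0.077, -0.997, -0.0], [-0.001, -0.0, -1.0]]
wrist_force: [-6.4, -0.6, 2.2]
width: 0.0355
gripper_force: 55.0
```

Call:
{"fn": "move_arm", "kwargs": {
  "deltas": [
    {"rx":0,"ry":0,"rz":0,"tx":0,"ty":0,"tz":0.2,"claw":1},
    {"rx":0,"ry":0,"rz":0,"tx":0,"ty":0,"tz":0.25,"claw":1},
    {"rx":0,"ry":0,"rz":0,"tx":0,"ty":0,"tz":0.25,"claw":1},
    {"rx":0,"ry":0,"rz":0,"tx":0,"ty":0,"tz":0.25,"claw":1},
    {"rx":0,"ry":0,"rz":0,"tx":0,"ty":0,"tz":0.25,"claw":1},
    {"rx":0,"ry":0,"rz":0,"tx":0,"ty":0,"tz":0.25,"claw":1},
    {"rx":0,"ry":0,"rz":0,"tx":0,"ty":0,"tz":0.25,"claw":1},
    {"rx":0,"ry":0,"rz":0,"tx":0,"ty":0,"tz":0.25,"claw":1},
    {"rx":0,"ry":0,"rz":0,"tx":0,"ty":0,"tz":0.25,"claw":1},
    {"rx":0,"ry":0,"rz":0,"tx":0,"ty":0,"tz":0.25,"claw":1},
    {"rx":0,"ry":0,"rz":0,"tx":0,"ty":0,"tz":0.1,"claw":1},
    {"rx":0,"ry":0,"rz":0,"tx":0,"ty":0,"tz":0,"claw":1}
  ]
}}

```text
time: 12.45
position: [0.5074, -0.0145, 0.2905]
eef_rot: [[0.997, 0.077, 0.001], [0.077, -0.997, -0.0], [0.001, 0.0, -1.0]]
wrist_force: [0.9, -0.1, -0.3]
width: 0.0361
gripper_force: 55.0
```

```bash
python3 - <<'E'
from rig import get_image
import cv2
cv2.imwrite("pics/s4.png",get_image("side")[60:360,200:520,::-1])
E
```

```text
(no output)
```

View pics/s4.png

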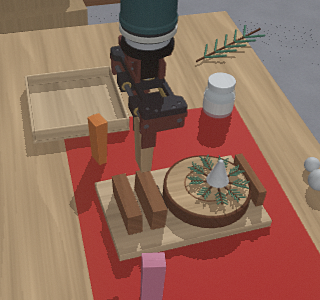

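The wedge is clear of the frame and hangs straight in the fingers (foot about (145,170) in the crop). Carrying it over the tray, above the orange look-alike.

Call:
{"fn": "move_arm", "kwargs": {
  "deltas": [
    {"rx":0,"ry":0,"rz":0,"tx":-0.08,"ty":0.4,"tz":0,"claw":1},
    {"rx":0,"ry":0,"rz":0,"tx":-0.17,"ty":0.8,"tz":0,"claw":1},
    {"rx":0,"ry":0,"rz":0,"tx":-0.17,"ty":0.8,"tz":0,"claw":1},
    {"rx":0,"ry":0,"rz":0,"tx":-0.17,"ty":0.8,"tz":0,"claw":1},
    {"rx":0,"ry":0,"rz":0,"tx":-0.17,"ty":0.8,"tz":0,"claw":1},
    {"rx":0,"ry":0,"rz":0,"tx":-0.17,"ty":0.8,"tz":0,"claw":1},
    {"rx":0,"ry":0,"rz":0,"tx":-0.17,"ty":0.8,"tz":0,"claw":1},
    {"rx":0,"ry":0,"rz":0,"tx":-0.17,"ty":0.8,"tz":0,"claw":1},
    {"rx":0,"ry":0,"rz":0,"tx":-0.17,"ty":0.8,"tz":0,"claw":1},
    {"rx":0,"ry":0,"rz":0,"tx":-0.17,"ty":0.8,"tz":0,"claw":1},
    {"rx":0,"ry":0,"rz":0,"tx":-0.17,"ty":0.8,"tz":0,"claw":1},
    {"rx":0,"ry":0,"rz":0,"tx":-0.12,"ty":0.54,"tz":0,"claw":1},
    {"rx":0,"ry":0,"rz":0,"tx":-0.08,"ty":0.4,"tz":0,"claw":1},
    {"rx":0,"ry":0,"rz":0,"tx":0,"ty":0,"tz":0,"claw":1},
    {"rx":0,"ry":0,"rz":0,"tx":0,"ty":0,"tz":0,"claw":1}
  ]
}}

```text
time: 14.0
position: [0.4278, 0.3586, 0.2894]
eef_rot: [[0.997, 0.078, -0.001], [0.078, -0.997, -0.001], [-0.001, 0.001, -1.0]]
wrist_force: [-0.6, -0.3, -0.8]
width: 0.0359
gripper_force: 55.0
```

Call:
{"fn": "move_arm", "kwargs": {
  "deltas": [
    {"rx":0,"ry":0,"rz":0,"tx":0,"ty":0,"tz":-0.3,"claw":1},
    {"rx":0,"ry":0,"rz":0,"tx":0,"ty":0,"tz":-0.4,"claw":1},
    {"rx":0,"ry":0,"rz":0,"tx":0,"ty":0,"tz":-0.4,"claw":1},
    {"rx":0,"ry":0,"rz":0,"tx":0,"ty":0,"tz":-0.4,"claw":1},
    {"rx":0,"ry":0,"rz":0,"tx":0,"ty":0,"tz":-0.4,"claw":1},
    {"rx":0,"ry":0,"rz":0,"tx":0,"ty":0,"tz":-0.4,"claw":1},
    {"rx":0,"ry":0,"rz":0,"tx":0,"ty":0,"tz":-0.4,"claw":1},
    {"rx":0,"ry":0,"rz":0,"tx":0,"ty":0,"tz":-0.3,"claw":1},
    {"rx":0,"ry":0,"rz":0,"tx":0,"ty":0,"tz":-0.2,"claw":1},
    {"rx":0,"ry":0,"rz":0,"tx":0,"ty":0,"tz":-0.05,"claw":1},
    {"rx":0,"ry":0,"rz":0,"tx":0,"ty":0,"tz":-0.05,"claw":1},
    {"rx":0,"ry":0,"rz":0,"tx":0,"ty":0,"tz":-0.05,"claw":1},
    {"rx":0,"ry":0,"rz":0,"tx":0,"ty":0,"tz":-0.05,"claw":1},
    {"rx":0,"ry":0,"rz":0,"tx":0,"ty":0,"tz":-0.05,"claw":1},
    {"rx":0,"ry":0,"rz":0,"tx":0,"ty":0,"tz":0,"claw":1},
    {"rx":0,"ry":0,"rz":0,"tx":0,"ty":0,"tz":0,"claw":1}
  ]
}}

```text
time: 15.6
position: [0.4279, 0.3592, 0.1519]
eef_rot: [[0.997, 0.078, 0.0], [0.078, -0.997, 0.0], [0.0, -0.0, -1.0]]
wrist_force: [0.3, -0.2, -0.9]
width: 0.0356
gripper_force: 55.0
```

Call:
{"fn": "move_arm", "kwargs": {
  "deltas": [
    {"rx":0,"ry":0,"rz":0,"tx":0,"ty":0,"tz":-0.025,"claw":1},
    {"rx":0,"ry":0,"rz":0,"tx":0,"ty":0,"tz":-0.025,"claw":1},
    {"rx":0,"ry":0,"rz":0,"tx":0,"ty":0,"tz":-0.025,"claw":1},
    {"rx":0,"ry":0,"rz":0,"tx":0,"ty":0,"tz":-0.025,"claw":1},
    {"rx":0,"ry":0,"rz":0,"tx":0,"ty":0,"tz":0,"claw":1}
  ]
}}

```text
time: 16.1
position: [0.4278, 0.3591, 0.1477]
eef_rot: [[0.997, 0.077, -0.0], [0.077, -0.997, 0.0], [-0.0, -0.0, -1.0]]
wrist_force: [0.5, 0.1, -0.8]
width: 0.0359
gripper_force: 55.0
```

Call:
{"fn": "move_arm", "kwargs": {
  "deltas": [
    {"rx":0,"ry":0,"rz":0,"tx":0,"ty":0,"tz":-0.02,"claw":1},
    {"rx":0,"ry":0,"rz":0,"tx":0,"ty":0,"tz":-0.02,"claw":1},
    {"rx":0,"ry":0,"rz":0,"tx":0,"ty":0,"tz":0,"claw":1}
  ]
}}

```text
time: 16.4
position: [0.4279, 0.3591, 0.1475]
eef_rot: [[0.997, 0.077, 0.0], [0.077, -0.997, 0.0], [0.0, -0.0, -1.0]]
wrist_force: [-2.5, -1.1, 13.7]
width: 0.0357
gripper_force: 55.0
```

The floor takes the load at the expected height (13.7 N). Easing off slightly, then releasing.

Call:
{"fn": "move_arm", "kwargs": {
  "deltas": [
    {"rx":0,"ry":0,"rz":0,"tx":0,"ty":0,"tz":0.03,"claw":1},
    {"rx":0,"ry":0,"rz":0,"tx":0,"ty":0,"tz":0,"claw":1},
    {"rx":0,"ry":0,"rz":0,"tx":0,"ty":0,"tz":0,"claw":-0.1},
    {"rx":0,"ry":0,"rz":0,"tx":0,"ty":0,"tz":0,"claw":-0.4},
    {"rx":0,"ry":0,"rz":0,"tx":0,"ty":0,"tz":0,"claw":-1},
    {"rx":0,"ry":0,"rz":0,"tx":0,"ty":0,"tz":0,"claw":-1},
    {"rx":0,"ry":0,"rz":0,"tx":0,"ty":0,"tz":0,"claw":-1},
    {"rx":0,"ry":0,"rz":0,"tx":0,"ty":0,"tz":0,"claw":-1},
    {"rx":0,"ry":0,"rz":0,"tx":0,"ty":0,"tz":0,"claw":-1},
    {"rx":0,"ry":0,"rz":0,"tx":0,"ty":0,"tz":0,"claw":-1}
  ]
}}

```text
time: 17.4
position: [0.4279, 0.3591, 0.1474]
eef_rot: [[0.997, 0.077, 0.0], [0.077, -0.997, 0.0], [0.0, -0.0, -1.0]]
wrist_force: [-1.0, 0.5, 0.2]
width: 0.0874
gripper_force: 0.0
```

Call:
{"fn": "move_arm", "kwargs": {
  "deltas": [
    {"rx":0,"ry":0,"rz":0,"tx":0,"ty":0,"tz":0.15,"claw":-1},
    {"rx":0,"ry":0,"rz":0,"tx":0,"ty":0,"tz":0.3,"claw":-1},
    {"rx":0,"ry":0,"rz":0,"tx":0,"ty":0,"tz":0.4,"claw":-1},
    {"rx":0,"ry":0,"rz":0,"tx":0,"ty":0,"tz":0.4,"claw":-1},
    {"rx":0,"ry":0,"rz":0,"tx":0,"ty":0,"tz":0.4,"claw":-1},
    {"rx":0,"ry":0,"rz":0,"tx":0,"ty":0,"tz":0.4,"claw":-1},
    {"rx":0,"ry":0,"rz":0,"tx":0,"ty":0,"tz":0.4,"claw":-1},
    {"rx":0,"ry":0,"rz":0,"tx":0,"ty":0,"tz":0.4,"claw":-1},
    {"rx":0,"ry":0,"rz":0,"tx":0,"ty":0,"tz":0.2,"claw":-1},
    {"rx":0,"ry":0,"rz":0,"tx":0,"ty":0,"tz":0,"claw":-1},
    {"rx":0,"ry":0,"rz":0,"tx":0,"ty":0,"tz":0,"claw":-1},
    {"rx":0,"ry":0,"rz":0,"tx":0,"ty":0,"tz":0,"claw":-1}
  ]
}}

```text
time: 18.6
position: [0.4274, 0.3588, 0.2687]
eef_rot: [[0.997, 0.077, -0.001], [0.077, -0.997, -0.001], [-0.001, 0.001, -1.0]]
wrist_force: [0.4, -0.7, 0.6]
width: 0.0876
gripper_force: 0.0
```

```bash
python3 - <<'E'
from rig import get_image
import cv2
cv2.imwrite("pics/s5.png",get_image("side")[:,:,::-1])
E
```

```text
(no output)
```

View pics/s5.png

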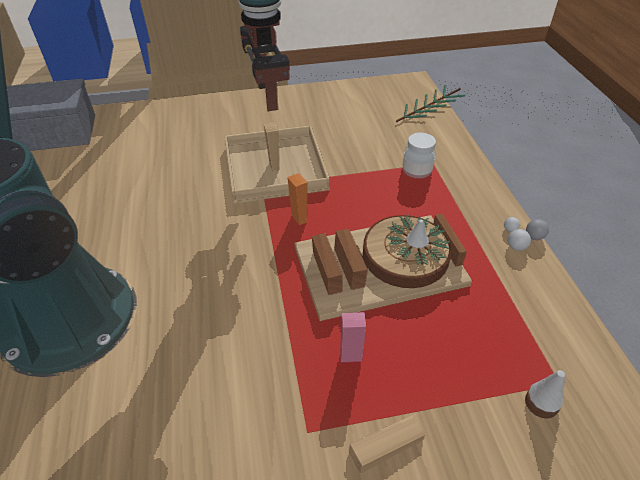

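The wedge stands in the middle of the tray (about (272,145)). The gripper is clear above it, the gap is empty, and the spare and look-alikes haven't moved. Handing in.

```bash
python3 -c "
from rig import bot
print(bot.job_done())"
```

```text
the job is handed in; nothing more can be done
None
```

I worked the wedge loose (left, right, left, right), drew it out, and stood it in the middle of the tray; the spare and look-alikes were left alone, and the job was handed in at about 18.6 s (no verdict was returned).

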